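Lock the bayonet cap on the filter housing

ROBOT

A 6-joint arm with a two-finger parallel gripper is mounted at the origin on a cart in front of the work surface, level with it; the furniture and walls round the work are solid. World frame = base frame: x ahead of the robot, y to its left, z up, the work surface at z = 0. Lengths are in m, angles in rad, forces in N, time in s.
With the tool pointing down it reaches from about 0.325 to 0.875 m from the base axis. Payload 4.4 kg.
Tool frame: the origin (TCP) lies on the centre line of the jaws, within the pads' length; the fingertips stand 8 mm ahead of it and the grasp point (between the pads) lies 11 mm behind it; z points along the fingers, y is the direction in which the jaws open and shut (so a half turn about z gives the same grasp; the last joint's range is limited). The gripper opens to 85 mm and grips with 20 to 120 N. Pads are 22 mm wide; open, the fingers measure 114 mm over their backs; the gripper's body (76 mm by 85 mm) begins 54 mm behind the grasp point. The pads swing forward as they close: fully open they stand 13 mm farther back than shut.
Start: joints at [0.954, 0.207, 1.542, -0, 1.393, -0.15], TCP at [0.259, 0.513, 0.239] pointing down, gripper open.
Joint ranges: [-2.73, 2.73], [-0.86, 2.22], [0.23, 2.46], [-1.11, 4.25], [0.08, 2.63], [-2.82, 2.82]. Speed limits (rad/s): [2.79, 2.79, 3.14, 3.14, 3.14, 3.14].

INTERFACE

Orientations are given as [roll, pitch, yaw] about the fixed x, y, z axes, in that order (R = Rz(yaw) Ry(pitch) Rx(roll)).
In Python, from plant import r, imaging gives the robot as it stands.
- The arm moves only by the tool apply_moves, never from a script. Its argument "moves" is a list of rows, each a list of 4 numbers: the shift along the world's x, y, z in cm, then the turn about the world's z in degrees. In form: [[dx, dy, dz, twist], ...]. A call has 1 to 12 rows; each row is the pose to reach, as a shift and turn from the pose commanded when the call began; what a row does not reach only later rows make up. A row lasts 1/12 s, in which the tool goes at most 41.7 mm and 7.16 degrees, less where a joint would pass 70% of its speed; a pose out of reach is approached as far as the arm can. A call with a gripper value outside its range is refused whole. "claw" is the finger opening in cm, from 0 to 8.54, set as the call begins (left out, the last holds). The fingers move at their own pace and stop on an object; the grip force is fixed at half the most. Time passes only in rows, so rows that repeat a pose let the fingers close. It gives the time, the measured TCP pose, the force and the opening at its end, in the units of the state.
- r.state(): the state, without advancing time (a new reading comes with each control period).
- imaging.grab_frame(name): name is "side" or "top" or "wrist"; returns the picture (400x640x3 uint8, red, green, blue); there is no depth.
- imaging.camera_params(name): a dict with "intrinsics" (3x3 intrinsics, pixels), "rvec" (rotation vector, rad) and "tvec" (3), from world to camera coordinates, as OpenCV has them. Camera axes: x right, y down, z forward; pixel columns grow to the right and rows downward; lengths in m; the calibration is good to about 2 mm. A picture is of the moment at which its call begins: read the wrist's pose just before it. camera_params takes no time and is no camera call; for the wrist camera it gives the pose at the moment of the call.
- r.finish_job(): hands the job in, once; it reports no verdict.
The state is a dict: "time": time; "joint_positions": joint angles; "joint_velocities": joint speeds; "joint_torque": joint torques, N m; "tcp_pos": TCP position; "tcp_rot": TCP orientation; "contact_force": force on the tool from outside, world axes, zero at the start; "torque": the same for the moment, N m; "width": opening from 0.0 (shut) to 1.0 (fully open).
Only numpy, scipy, OpenCV 4.12 (cv2) and the standard library are available. Lean on these libraries where they do the work, as an engineer would, in place of code of your own. Each camera call takes 0.05 s, during which the arm holds its last target.

TASK

Close the dust-filter housing on the bench with the two-lug cap: drop its lugs through the gaps of the bayonet ring, push it in against the spring, turn it a quarter turn clockwise (seen from above) and let it rise into its locking pockets, then let go. Take the cap with two lugs, not the three-lug one, and do not disturb the three-lug cap or the jar and beaker.

Things in the scene. Friction and masses are not known exactly. Their poses are not given: they have to be found in the camera images.
- cap: Two-lug bayonet cap, about 200 g, upright on the bench. Origin: centre of its underside, z up. Aluminium drum 30 mm high: chamfered boss of diameter 54 mm from z 0 to 6 mm, then diameter 56 mm. Two lugs 15 mm wide point to +x and -x, reaching radius 36.5 mm, z 6 to 14 mm. A half turn makes no difference to it.
- cap_bar (a point): On the cap's axis, 52 mm above its underside, where to pinch its grey upright grip bar: bar along the cap's x (in line with the lugs), 56 mm long, 16 mm thick (y), z 30 to 66 mm above the underside.
- spare_cap: Cap with the same drum and grip bar but three lugs, 120 degrees apart; it does not fit. Leave it alone. Origin: centre of its underside.
- housing: Fixed round grey filter housing, foot flange diameter 132 mm, wall diameter 104 mm, a short steel outlet stub to its +x. Origin: centre of its underside on the bench, z up. A white bayonet ring, z 44 to 52 mm, closes its top: bore diameter 61 mm, two opposite gaps for the lugs, each about 50 degrees wide; the lugs have about 0.15 rad of play each way in them.
- ring_top (a point): Centre of the ring's upper face, 52 mm above the housing's origin. The ring was clamped by hand: its gaps may be turned up to 0.4 rad either way from the housing's x axis. See them, or find them by touch: with the boss in the bore (3 mm play) the cap rests with its lugs on the ring, origin 46 mm above the housing's; turned to the gaps it drops to 38 mm, onto the spring plate.
- lock_point (a point): Where the cap's origin is when locked: on the axis, 30 mm above the housing's origin. From the gaps (38 mm) push the cap below 26 mm (11 N; bottom at 20 mm, 14 N), turn clockwise under a hump to the pockets 90 degrees on, where it rises to 30 mm. A stop 8 degrees beyond ends the turn; it cannot turn anticlockwise. Let go in the gaps it springs back to 38 mm.
- spring_plate (a joint): The steel spring plate of diameter 58 mm inside the housing on which the cap presses: 0 = up (its face 38 mm above the housing's origin), grows in metres as it is pushed down, at most 0.018; 5 N at 0, plus 0.5 N per mm. About 0.008 with the cap locked.
- jar: Wide-neck lab jar, diameter 62 mm, 88 mm high, a bystander; origin: centre of its underside. Behind it to the right stands a tall machine (x beyond 0.58, y -0.35 to -0.6, over 0.4 m high): swing the arm clear of it.
- beaker: Clear beaker, diameter 53 mm, 70 mm high, a bystander; origin: centre of its underside.
Things that resemble listed ones, but are neither listed nor needed, are in the scene too. What is shaped like the cap but green is not meant.

How it is judged:
By the outcome, as a careful person would: the job done as asked, in the order asked, and still so for the second after the job is handed in, with the robot touching nothing.
It also fails if it takes over 50 s, if anything falls off the work surface, if the arm or the gripper's body presses on something with over 40 N, if the wrist force passes 120 N, or if a joint passes its speed limit or range.

## Working session

There is one attempt and no reset: what is moved stays moved. The work goes in short steps, Python scripts to look and compute and a tool call to move; the robot and the scene stay as the last step left them, time stands still between calls to the robot, and variables do not carry over. Pictures are saved under pics/ and viewed, and the job is handed in when it is done.

Besides the shell and the picture viewer there is one more tool, called after "Request:" as name(argument=value, ...) on one line, values as JSON. apply_moves: Moves the arm, as the interface text tells. Its arguments: {"type":"object","properties":{"moves":{"type":"array","items":{"type":"array","items":{"type":"number"}}},"claw":{"type":"number"}},"required":["moves"]}

```bash
ls; mkdir -p pics
python3 - <<'E'
from plant import r, imaging
import cv2
print(r.state())
for n in ["side","top","wrist"]:
    p=imaging.camera_params(n); print(n,p)
    cv2.imwrite(f"pics/{n}0.png",imaging.grab_frame(n)[:,:,::-1])
E
```

```text
pics
{'time': 0.0, 'joint_positions': array([ 9.53524389e-01,  2.07486297e-01,  1.54300294e+00,  2.48778007e-05,
        1.39344431e+00, -1.50517276e-01]), 'joint_velocities': array([-6.37465595e-04,  3.03831295e-04,  4.40613272e-05, -1.64095567e-03,
       -2.33535631e-04,  1.92701223e-05]), 'joint_torque': array([ 7.45919260e-04, -3.83007574e+01, -2.91610497e+01,  1.78926467e-05,
        1.00897648e-02,  3.72736031e-05]), 'tcp_pos': array([0.25832024, 0.51287317, 0.23806484]), 'tcp_rot': array([-3.13928190e+00, -3.75216406e-04,  2.67483314e+00]), 'contact_force': array([0.28072813, 0.76719564, 0.02576463]), 'torque': array([-0.00745885,  0.04466598,  0.01280918]), 'width': 0.9988486998976387}
side {'intrinsics': array([[505.23373034,   0.        , 313.26443964],
       [  0.        , 505.23373034, 194.60065048],
       [  0.        ,   0.        ,   1.        ]]), 'rvec': array([ 0.07851809,  2.87479908, -1.24952607]), 'tvec': array([ 0.54952845, -0.0087917 ,  1.60129946])}
top {'intrinsics': array([[396.69198267,   0.        , 311.58719781],
       [  0.        , 396.69198267, 190.54684389],
       [  0.        ,   0.        ,   1.        ]]), 'rvec': array([ 2.09024092, -2.133327  ,  0.22038708]), 'tvec': array([0.04880808, 0.54414827, 0.98874148])}
wrist {'intrinsics': array([[281.45136182,   0.        , 315.22220596],
       [  0.        , 281.45136182, 195.67700947],
       [  0.        ,   0.        ,   1.        ]]), 'rvec': array([-2.4523007 , -1.51159385, -0.22322857]), 'tvec': array([-0.57347419, -0.03883755,  0.37844942])}
```

View pics/side0.png

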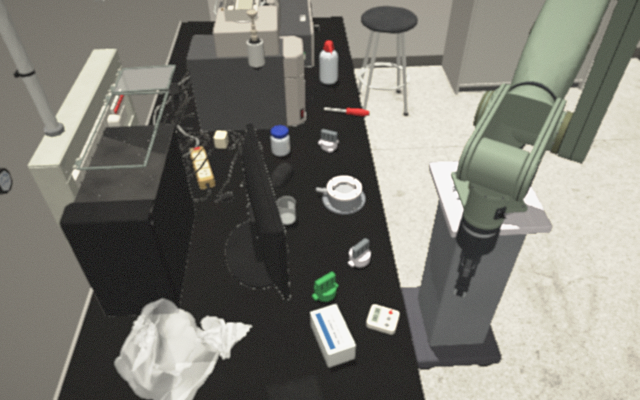

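View pics/top0.png

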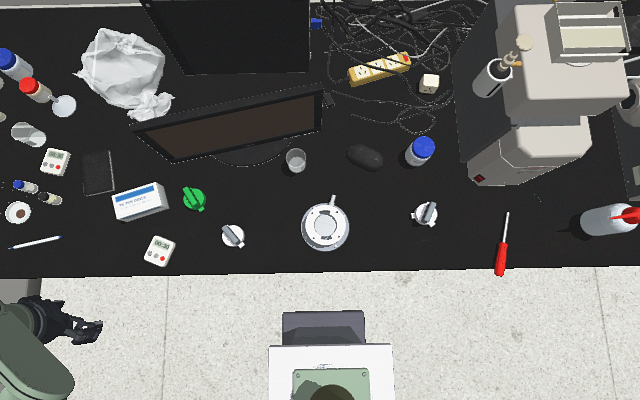

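View pics/wrist0.png

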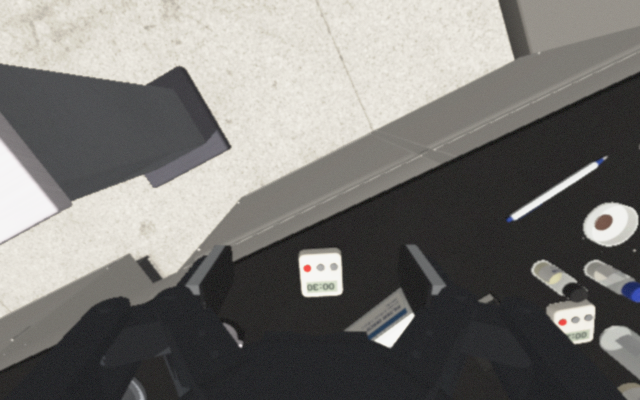

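The top view shows the housing at about (325,227). The two white cap candidates are at (233,236) and (425,214), and the green decoy is at (194,199). I'll zoom in to count lugs and find the gaps.

Run:
```python
import cv2,numpy as np
t=cv2.imread("pics/top0.png");s=cv2.imread("pics/side0.png")
def crop(im,c,h,S=390):
    return cv2.resize(im[c[1]-h:c[1]+h,c[0]-h:c[0]+h],(S,S),interpolation=cv2.INTER_CUBIC)
cv2.imwrite("pics/z1.png",np.hstack([crop(t,(233,236),22),crop(t,(425,214),22)]))
cv2.imwrite("pics/z2.png",np.hstack([crop(t,(325,222),32),crop(s,(345,192),30)]))
cv2.imwrite("pics/z3.png",np.hstack([crop(s,(360,254),22),crop(s,(328,141),22)]))
```

```text
(no output)
```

View pics/z1.png

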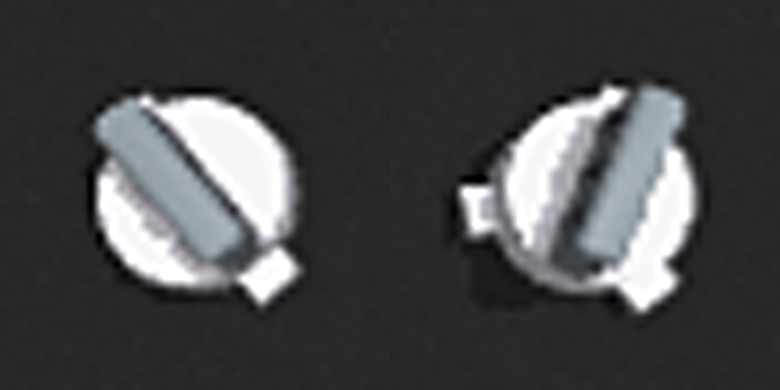

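View pics/z2.png

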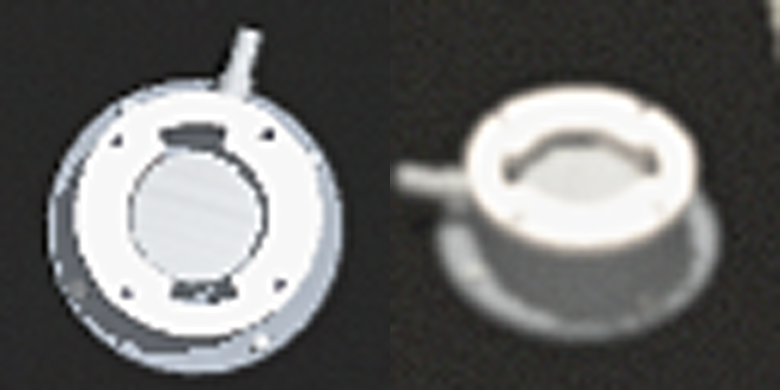

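View pics/z3.png

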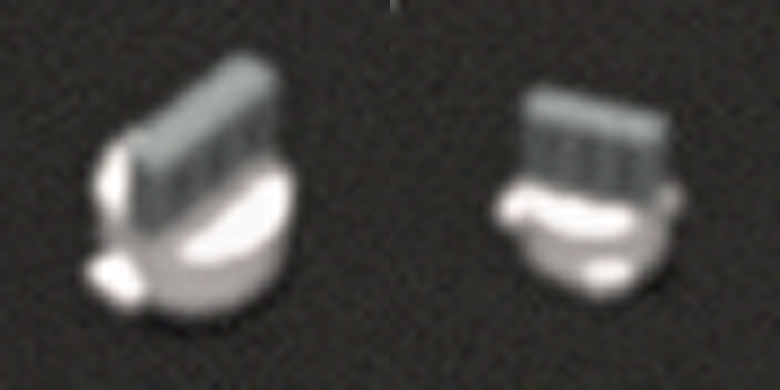

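The left cap at (233,236) has two lugs in line with its bar; one shows at lower right. The right one at (425,214) has three. In the top view the ring gaps sit just left of top and right of bottom, about in line with image vertical. Now I'll measure these.

```bash
cat > h.py <<'E'
import cv2,numpy as np
from plant import r, imaging
def cast(p,uv,z):
    R,_=cv2.Rodrigues(np.array(p["rvec"],float));t=np.array(p["tvec"],float)
    d=R.T@np.linalg.inv(p["intrinsics"])@np.array([uv[0],uv[1],1.]);c=-R.T@t
    return (c+d*(z-c[2])/d[2])
def castm(p,pts,z): return np.array([cast(p,q,z)[:2] for q in pts])
def fitc(P):
    A=np.c_[2*P,np.ones(len(P))];b=(P**2).sum(1);x=np.linalg.lstsq(A,b,rcond=None)[0]
    return x[:2],np.sqrt(x[2]+x[0]**2+x[1]**2)
def proj(p,X): return cv2.projectPoints(np.array(X,float).reshape(-1,3),p["rvec"],p["tvec"],p["intrinsics"],None)[0].reshape(-1,2)
def rob(P,n=6,tol=.0015):
    Q=P
    for _ in range(n):
        c,R=fitc(Q); e=abs(np.hypot(*(P-c).T)-R); Q=P[e<max(tol,np.median(e)*1.2)]
    return c,R,len(Q)
E
python3 - <<'E'
from h import *
p=imaging.camera_params("top"); im=cv2.imread("pics/top0.png"); hsv=cv2.cvtColor(im,cv2.COLOR_BGR2HSV)
print("cam",cast(p,(311,190),0))
def inroi(c,h):
    m=np.zeros(im.shape[:2],np.uint8); m[c[1]-h:c[1]+h,c[0]-h:c[0]+h]=255; return m
# ring
g=im.min(2)
K=8
def up(c,h): 
    return cv2.resize(g[c[1]-h:c[1]+h,c[0]-h:c[0]+h],None,fx=K,fy=K,interpolation=cv2.INTER_CUBIC)
def back(cn,c,h): return cn.reshape(-1,2)/K+np.array(c)-h-0.5+0.5/K
c,h=(325,222),32; u=up(c,h); m=((u>236)*255).astype(np.uint8)
cs,hi=cv2.findContours(m,cv2.RETR_CCOMP,cv2.CHAIN_APPROX_NONE)
for k,x in enumerate(cs):
    if len(x)>300:
        P=castm(p,back(x,c,h),0.052); print("ring contour",len(x),hi[0][k][3],rob(P),P.min(0),P.max(0))
cv2.imwrite("pics/m_ring.png",m)
# cap
c,h=(233,236),22; u=up(c,h); m=((u>215)*255).astype(np.uint8); cv2.imwrite("pics/m_cap.png",m)
cs,_=cv2.findContours(m,cv2.RETR_EXTERNAL,cv2.CHAIN_APPROX_NONE)
P=np.vstack([castm(p,back(x,c,h),0.030) for x in cs if len(x)>30]); print("cap drum",rob(P))
a=im[c[1]-h:c[1]+h,c[0]-h:c[0]+h]; 
H=cv2.resize(cv2.cvtColor(a,cv2.COLOR_BGR2HSV),None,fx=K,fy=K,interpolation=cv2.INTER_LINEAR)
m=((H[:,:,2]>115)&(H[:,:,2]<205)&(H[:,:,1]>25)).astype(np.uint8)*255
m=cv2.morphologyEx(m,cv2.MORPH_OPEN,np.ones((15,15)))
cv2.imwrite("pics/m_bar.png",m)
cs,_=cv2.findContours(m,cv2.RETR_EXTERNAL,cv2.CHAIN_APPROX_NONE)
x=max(cs,key=cv2.contourArea); P=castm(p,back(x,c,h),0.066)
(cc,wh,an)=cv2.minAreaRect((P*1000).astype(np.float32)); print("bar",cc,wh,an)
E
```

```text
cam [0.55860145 0.03917251 0.        ]
ring contour 967 -1 (array([0.45555918, 0.00430023]), np.float64(0.051511214983066135), 922) [ 0.40436763 -0.04769737] [0.50713021 0.05625364]
ring contour 704 19 (array([0.45495227, 0.00461472]), np.float64(0.03130677092398412), 424) [ 0.41494624 -0.0266537 ] [0.49582377 0.03580512]
cap drum (array([0.43449958, 0.24962683]), np.float64(0.027065896050274006), 348)
bar (445.55596923828125, 259.80133056640625) (16.957670211791992, 11.188159942626953) 1.4699875116348267
```

Run:
```python
from h import *
p=imaging.camera_params("top"); im=cv2.imread("pics/top0.png")
c,h=(233,236),22
a=im[c[1]-h:c[1]+h,c[0]-h:c[0]+h].astype(int)
# bluish-grey bar: b-r
print(a[10:36:3,8:36:3].tolist()[3])
K=8
f=cv2.resize(a.astype(np.float32),None,fx=K,fy=K,interpolation=cv2.INTER_LINEAR)
d=f[:,:,0]-f[:,:,2]; v=f.max(2)
print(np.percentile(d,[50,90,95,99]))
m=((d>8)&(v>120)&(v<200)).astype(np.uint8)*255
m=cv2.morphologyEx(m,cv2.MORPH_OPEN,np.ones((9,9)))
cs,_=cv2.findContours(m,cv2.RETR_EXTERNAL,cv2.CHAIN_APPROX_NONE)
x=max(cs,key=cv2.contourArea); q=x.reshape(-1,2)/K+np.array(c)-h-.5+.5/K; P=castm(p,q,0.066)
print(cv2.minAreaRect((P*1000).astype(np.float32)))
cv2.imwrite("pics/m_bar.png",m)
# gaps angle
c,h=(325,222),32
g=im.min(2); u=cv2.resize(g[c[1]-h:c[1]+h,c[0]-h:c[0]+h],None,fx=K,fy=K,interpolation=cv2.INTER_CUBIC)
C=np.array([0.4552,0.0045])
th=np.radians(np.arange(-180,180,2)); out=[]
for rr in (0.034,0.036):
    X=np.c_[C[0]+rr*np.cos(th),C[1]+rr*np.sin(th),np.full(len(th),.052)]
    uv=(proj(p,X)-np.array(c)+h+.5)*K
    val=np.array([u[int(b),int(a_)] for a_,b in uv])
    print(rr,np.degrees(th[val<160]).astype(int))
```

```text
[[39, 38, 39], [137, 129, 131], [123, 119, 111], [168, 162, 152], [177, 171, 158], [192, 182, 184], [247, 247, 247], [247, 246, 247], [176, 170, 170], [41, 41, 41]]
[ 0.15234375  4.89726562 15.12441406 18.34363281]
((434.2599182128906, 249.7334747314453), (54.41778564453125, 16.550979614257812), 40.13520812988281)
0.034 [-180 -178 -176 -174 -172 -170 -168 -166 -164 -162 -160 -158  -20  -18
  -16  -14  -12  -10   -8   -6   -4   -2    0    2    4    6    8   10
   12   14   16   18   20   22   24  160  162  164  166  168  170  172
  174  176  178]
0.036 [-176 -174 -172 -170 -168 -166 -164 -162 -160 -158 -156  -20  -18  -16
  -14  -12  -10   -8   -6   -4   -2    0    2    4    6    8   10   12
   14   16   18   20   22   24  160  162  164  166  168  170  172  174
  176]
```

View pics/m_bar.png

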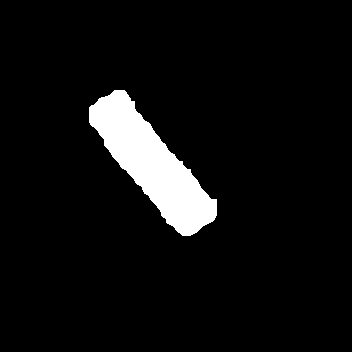

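View pics/m_ring.png

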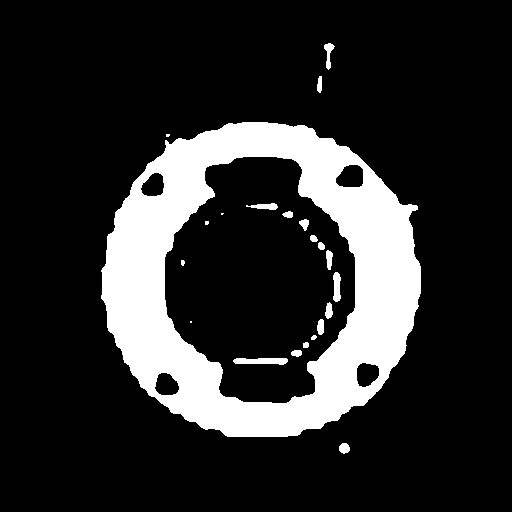

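Measurements, with size checks:

| Item | Centre (m) | Size found | Angle |
|---|---|---|---|
| Cap (drum and bar agree) | (0.434, 0.250) | bar 54 x 16.5 mm | bar at 40° |
| Housing ring | (0.455, 0.0045) | bore radius 31 mm, outer radius 51.5 mm | gaps at about +2° |

Next I'll go above the cap with the jaws across the bar, which is +67° of twist. That keeps j6 clear of its limits for the later clockwise turn.

Request:
apply_moves(moves=[[1.5,-2.2,-0.2,6],[3,-4.4,-0.5,12],[4.5,-6.6,-1,18],[6,-8.8,-1.5,24],[7.5,-11,-2,30],[9,-13.2,-2.5,36],[10.5,-15.4,-3,42],[12,-17.6,-3.5,48],[13.5,-19.8,-4,54],[15,-22,-4.5,60],[16.5,-24.6,-5,67],[17.6,-26.3,-5,67]], claw=6)

```text
time: 1.15
tcp_pos: [0.4347, 0.2481, 0.1878]
tcp_rot: [3.141, -0.003, -2.436]
contact_force: [-0.5, 0.1, 0.1]
width: 0.703
```

Request:
apply_moves(moves=[[0,0,0,0],[0,0,0,0],[0,0,0,0]])

```text
time: 1.4
tcp_pos: [0.4344, 0.2509, 0.1892]
tcp_rot: [3.141, -0.0, -2.439]
contact_force: [-0.0, 0.3, -0.9]
width: 0.7
```

Run:
```python
from h import *
import pickle
s=r.state();p=imaging.camera_params("wrist");im=imaging.grab_frame("wrist")[:,:,::-1]
cv2.imwrite("pics/w1.png",im);pickle.dump(p,open("w1.pkl","wb"))
print(s["time"],s["tcp_pos"],np.degrees(s["tcp_rot"]),s["contact_force"],s["width"],s["joint_positions"])
print(proj(p,[[.4344,.2497,.066],[.4344,.2497,.03],[.4552,.0045,.052]]))
```

```text
1.4 [0.43438041 0.25090106 0.18919415] [ 1.79956738e+02 -7.57918064e-03 -1.39762843e+02] [-0.03083287  0.25806095 -0.8835425 ] 0.700012606952572 [ 3.50682481e-01  9.94156844e-02  1.77298372e+00  6.94591077e-04
  1.26957755e+00 -1.92259087e+00]
[[315.25116174 190.83002256]
 [315.22355674 181.59678357]
 [ 79.45540067  25.12847349]]
```

View pics/w1.png

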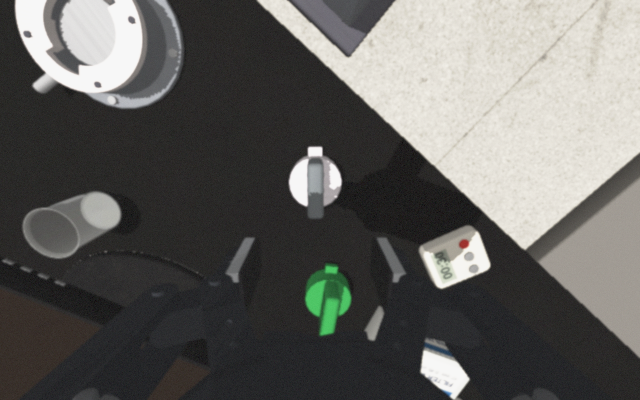

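The wrist view shows the bar upright and centred at column 315, row about 187, as predicted. One lug shows at (315,152), and the green decoy at (328,297) is clear of the jaws. I'll descend.

Request:
apply_moves(moves=[[0,-0.1,-1,0],[0,-0.1,-2.5,0],[0,-0.1,-4,0],[0,-0.1,-5.5,0],[0,-0.1,-7,0],[0,-0.1,-8.5,0],[0,-0.1,-10,0],[0,-0.1,-11.5,0],[0,-0.1,-13,0],[0,-0.1,-14,0],[0,-0.1,-14.6,0],[0,-0.1,-14.6,0]])

```text
time: 2.45
tcp_pos: [0.4332, 0.2495, 0.0416]
tcp_rot: [3.14, -0.003, -2.438]
contact_force: [-0.7, 0.0, 0.7]
width: 0.701
```

Request:
apply_moves(moves=[[0,0,0,0],[0,0,0,0],[0,0,0,0],[0,0,0,0],[0,0,0,0],[0,0,0,0],[0,0,0,0],[0,0,0,0]], claw=1)

```text
time: 3.12
tcp_pos: [0.4356, 0.2499, 0.0442]
tcp_rot: [-3.141, 0.002, -2.439]
contact_force: [-1.1, 0.6, 5.5]
width: 0.176
```

Request:
apply_moves(moves=[[0,0,0.1,0],[0,0,0.2,0],[0,0,0.2,0]], claw=0.5)

```text
time: 3.37
tcp_pos: [0.4341, 0.2491, 0.0447]
tcp_rot: [3.141, -0.002, -2.439]
contact_force: [0.0, 0.5, -2.1]
width: 0.172
```

Request:
apply_moves(moves=[[0,0,1,0],[0,0,2,0],[0,0,4,0],[0,0,6,0],[0,0,8,0],[0,0,10,0],[0,0,11,0],[0,0,11,0],[0,0,11,0],[0,0,11,0]])

```text
time: 4.2
tcp_pos: [0.4338, 0.2491, 0.1542]
tcp_rot: [3.141, -0.002, -2.439]
contact_force: [-0.3, -0.4, -2.8]
width: 0.171
```

Run:
```python
from h import *
s=r.state();p=imaging.camera_params("wrist");im=imaging.grab_frame("wrist")[:,:,::-1]
cv2.imwrite("pics/w2.png",im)
cv2.imwrite("pics/s2.png",imaging.grab_frame("side")[:,:,::-1])
print(s["time"],s["tcp_pos"],np.degrees(s["tcp_rot"]),s["contact_force"],s["width"])
```

```text
4.2 [0.43380191 0.24910951 0.15416658] [ 1.79956207e+02 -1.21464933e-01 -1.39744730e+02] [-0.28817589 -0.4355344  -2.82024288] 0.17127958317507957
```

View pics/w2.png

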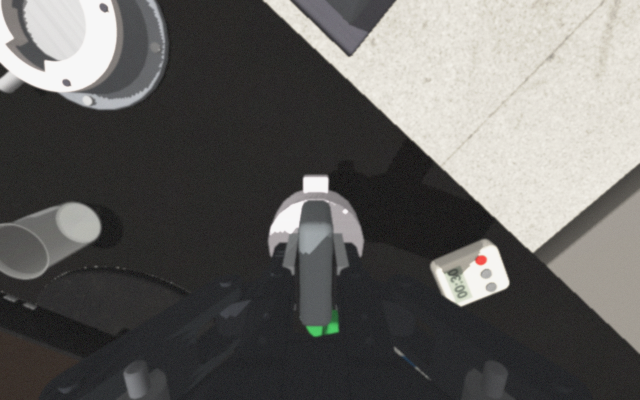

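View pics/s2.png

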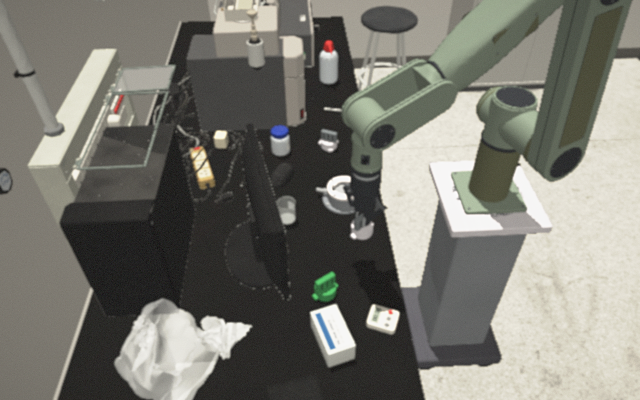

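The cap is held and hanging straight, with a lug at (315,184) and 2.8 N of weight. TCP to underside is about 44.5 mm. I'll go part way to the housing and twist −38°, then measure the ring again with the wrist camera.

Request:
apply_moves(moves=[[0.2,-1,0.5,-4],[0.4,-2.5,1,-8],[0.6,-4,1.5,-12],[0.8,-5.5,2,-16],[1,-7,2.5,-20],[1.2,-8,3,-24],[1.4,-9,3,-28],[1.7,-10,3,-33],[2,-11,3,-38],[2,-11,3,-38],[2,-11,3,-38],[2,-11,3,-38]])

```text
time: 5.3
tcp_pos: [0.4542, 0.1398, 0.1845]
tcp_rot: [3.141, -0.002, -3.101]
contact_force: [-0.6, 0.8, -2.2]
width: 0.171
```

Run:
```python
from h import *
import pickle
s=r.state();p=imaging.camera_params("wrist");im=imaging.grab_frame("wrist")[:,:,::-1]
cv2.imwrite("pics/w3.png",im);pickle.dump((p,s),open("w3.pkl","wb"))
print(s["time"],s["tcp_pos"],np.degrees(s["tcp_rot"]),s["contact_force"],s["width"])
print(proj(p,[[.4552,.0045,.052]]))
```

```text
5.3 [0.45417516 0.13977645 0.18450958] [ 1.79981438e+02 -9.93604975e-02 -1.77647473e+02] [-0.64446451  0.77821721 -2.15232622] 0.17149825396773752
[[177.81576933 183.97610381]]
```

View pics/w3.png

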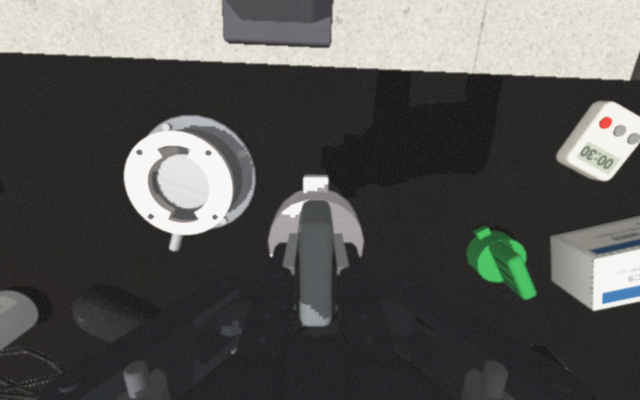

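Run:
```python
from h import *
import pickle
p,s=pickle.load(open("w3.pkl","rb")); im=cv2.imread("pics/w3.png"); g=im.min(2); K=6
x0,y0,x1,y1=110,100,270,250
u=cv2.resize(g[y0:y1,x0:x1],None,fx=K,fy=K,interpolation=cv2.INTER_CUBIC)
m=((u>225)*255).astype(np.uint8)
cs,hi=cv2.findContours(m,cv2.RETR_CCOMP,cv2.CHAIN_APPROX_NONE)
for k,x in enumerate(cs):
    if len(x)>300:
        q=x.reshape(-1,2)/K+[x0,y0]-.5+.5/K; P=castm(p,q,.052); print(len(x),hi[0][k][3],rob(P),P.min(0),P.max(0))
for C in ([.4552,.0045],[.455,.006]):
  th=np.radians(np.arange(-180,180,2))
  for rr in (0.034,0.036):
    X=np.c_[C[0]+rr*np.cos(th),C[1]+rr*np.sin(th),np.full(len(th),.052)]
    uv=(proj(p,X)-[x0,y0]+.5)*K
    val=np.array([u[int(b),int(a)] for a,b in uv]); d=np.degrees(th[val<170]).astype(int)
    a=d[abs(d)<90]; b=d[abs(d)>90]%360; print(rr,a.min(),a.max(),b.min(),b.max())
cv2.imwrite("pics/m3.png",m[:600,:800])
# lug of the held cap: mean column
a=im[174:194,295:335].min(2); print((a>225).sum(0).nonzero()[0][[0,-1]]+295,(a>225).sum(1).nonzero()[0][[0,-1]]+174)
# predicted lug rect if cap origin at tcp xy, underside tcp-0.0445, bar along yaw
t=s["tcp_pos"]; y=s["tcp_rot"][2]; d=np.array([np.cos(y),np.sin(y)]); n=np.array([-d[1],d[0]])
z=t[2]-.0445+.014
print(proj(p,[[*(t[:2]+sg*.0365*d+w*n),z] for sg in(1,-1) for w in(.0075,-.0075)]), proj(p,[[*(t[:2]+.028*np.array([np.cos(f),np.sin(f)])),z+.016] for f in y+np.radians([0,90,180,270])]))
```

```text
886 -1 (array([0.43803496, 0.01621529]), np.float64(0.02853840405835735), 489) [ 0.45267414 -0.01337204] [0.47031714 0.02875651]
1816 -1 (array([0.45637208, 0.00495884]), np.float64(0.05185972637575469), 1801) [ 0.40395712 -0.04697312] [0.50882041 0.05669202]
1663 11 (array([0.45755291, 0.00403341]), np.float64(0.029905113979834974), 879) [ 0.41687605 -0.02575393] [0.49610761 0.03335522]
0.034 -18 24 160 204
0.036 -18 24 160 204
0.034 -20 22 162 206
0.036 -20 22 162 206
[304 327] [178 192]
[[304.16261599 174.98264088]
 [329.21110713 174.9922929 ]
 [305.33786181 280.925422  ]
 [327.58912136 280.92698915]] [[316.82013524 196.37907437]
 [268.60386725 242.36835328]
 [316.61842993 284.02748705]
 [364.81093552 242.38615321]]
```

View pics/m3.png

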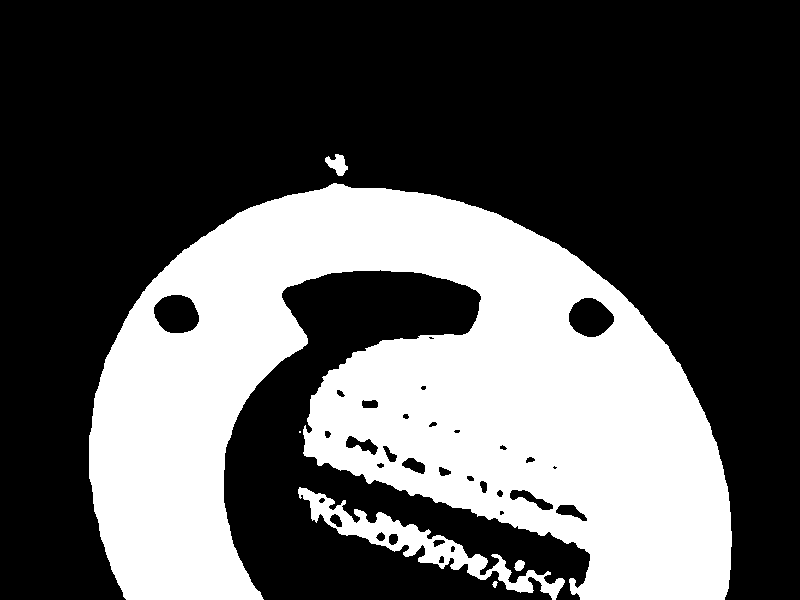

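The two views agree on the ring centre: (0.456, 0.005), gaps at about +2.5°. The bar is at 2.4°. I'll move over the ring and go down to just above it.

Request:
apply_moves(moves=[[0,-1,0,0],[0,-2.5,0,0],[0,-4.5,0,0],[0,-6.5,0,0],[0,-8.5,0,0],[0,-10.5,0,0],[0.1,-12,0,0],[0.1,-13,0,0],[0.1,-13.5,-1,0],[0.1,-13.5,-3,0],[0.1,-13.5,-5,0],[0.1,-13.5,-6,0]])

```text
time: 6.35
tcp_pos: [0.4537, 0.0051, 0.1224]
tcp_rot: [3.14, -0.004, -3.102]
contact_force: [-1.1, 0.5, -2.9]
width: 0.175
```

Request:
apply_moves(moves=[[0,0,-1,0],[0,0,-1,0],[0,0,-1,0],[0,0,-1,0]])

```text
time: 6.68
tcp_pos: [0.4567, 0.0046, 0.1161]
tcp_rot: [-3.141, 0.002, -3.102]
contact_force: [0.4, -0.5, -2.1]
width: 0.176
```

Run:
```python
from h import *
import pickle
s=r.state();im=imaging.grab_frame("wrist")[:,:,::-1]; sd=imaging.grab_frame("side")[:,:,::-1]
cv2.imwrite("pics/w4.png",im)
cv2.imwrite("pics/s4.png",cv2.resize(sd[140:240,280:410],None,fx=5,fy=5,interpolation=cv2.INTER_CUBIC))
print(s["time"],s["tcp_pos"],np.degrees(s["tcp_rot"]),s["contact_force"],s["width"])
```

```text
6.6833 [0.45665269 0.00455546 0.11606528] [-1.79979173e+02  9.77978794e-02 -1.77714133e+02] [ 0.36872979 -0.45060157 -2.12155721] 0.17576255023642162
```

View pics/w4.png

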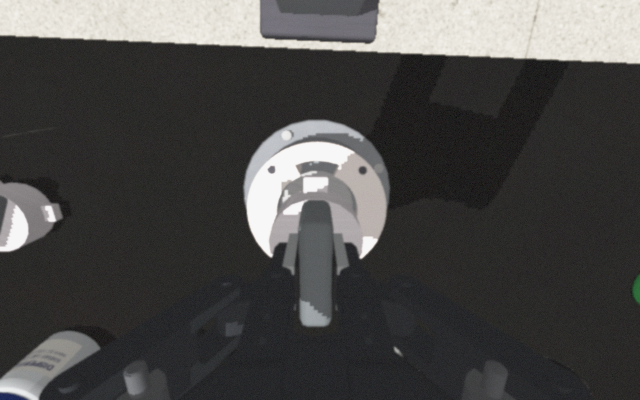

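View pics/s4.png

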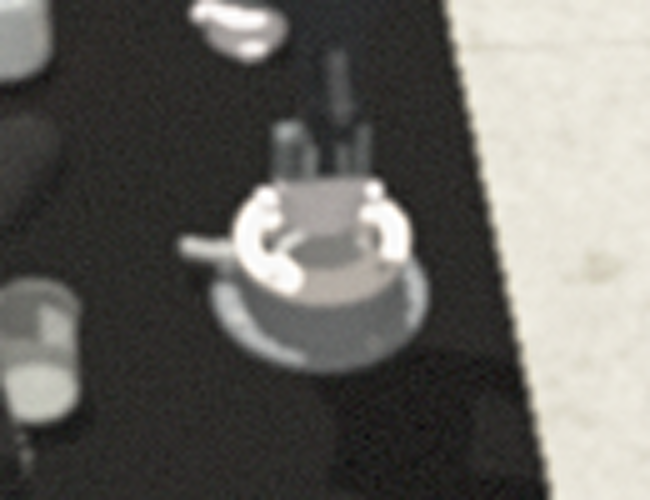

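The lug sits over the front gap: lug at (315,184), gap at (318,168). I'll lower it gently into the bore.

Request:
apply_moves(moves=[[-0.05,0.05,-0.5,0],[-0.05,0.05,-1,0],[-0.05,0.05,-1.5,0],[-0.05,0.05,-1.8,0],[-0.05,0.05,-2.1,0],[-0.05,0.05,-2.3,0],[-0.05,0.05,-2.3,0],[-0.05,0.05,-2.3,0]])

```text
time: 7.45
tcp_pos: [0.4552, 0.005, 0.0921]
tcp_rot: [3.142, -0.0, -3.102]
contact_force: [0.0, 0.2, -1.5]
width: 0.178
```

Request:
apply_moves(moves=[[0,0,-0.2,0],[0,0,-0.4,0],[0,0,-0.6,0],[0,0,-0.8,0],[0,0,-0.8,0]])

```text
time: 7.87
tcp_pos: [0.4548, 0.0051, 0.0838]
tcp_rot: [3.141, -0.001, -3.102]
contact_force: [-0.3, 0.6, -1.8]
width: 0.175
```

There was no contact, and the TCP at 0.0838 puts the origin at about 39 mm, below the 46 mm at which it would rest on the ring. The lugs are in the gaps, so I'll push down.

Request:
apply_moves(moves=[[0,0,-0.3,0],[0,0,-0.6,0],[0,0,-0.9,0],[0,0,-1.2,0],[0,0,-1.5,0],[0,0,-1.7,0],[0,0,-1.7,0],[0,0,-1.7,0]])

```text
time: 8.53
tcp_pos: [0.4557, 0.005, 0.0683]
tcp_rot: [-3.141, 0.0, -3.102]
contact_force: [-3.1, 0.8, 8.9]
width: 0.175
```

Request:
apply_moves(moves=[[0,0,-0.15,0],[0,0,-0.25,0],[0,0,-0.25,0],[0,0,-0.25,0]])

```text
time: 8.87
tcp_pos: [0.4557, 0.0049, 0.066]
tcp_rot: [-3.141, 0.0, -3.102]
contact_force: [-4.2, -0.0, 11.2]
width: 0.176
```

The origin is at about 22 mm (11.2 N). I'll turn clockwise, in two calls.

Request:
apply_moves(moves=[[-0.1,0,0,-3],[-0.1,0,0,-7],[-0.1,0,0,-11],[-0.1,0,0,-15],[-0.1,0,0,-19],[-0.1,0,0,-23],[-0.1,0,0,-27],[-0.1,0,0,-31],[-0.1,0,0,-35],[-0.1,0,0,-39],[-0.1,0,0,-42],[-0.1,0,0,-42]])

```text
time: 9.87
tcp_pos: [0.4569, 0.0047, 0.0668]
tcp_rot: [3.139, 0.004, 2.446]
contact_force: [-0.8, 0.5, 10.2]
width: 0.176
```

Request:
apply_moves(moves=[[0,0,-0.05,-4],[0,0,-0.05,-9],[0,0,-0.05,-14],[0,0,-0.05,-19],[0,0,-0.05,-24],[0,0,-0.05,-29],[0,0,-0.05,-34],[0,0,-0.05,-39],[0,0,-0.05,-43],[0,0,-0.05,-46],[0,0,-0.05,-48],[0,0,-0.05,-48]])

```text
time: 10.87
tcp_pos: [0.4573, 0.0045, 0.0666]
tcp_rot: [3.136, 0.001, 1.609]
contact_force: [0.2, 0.7, 9.8]
width: 0.178
```

Request:
apply_moves(moves=[[0,0,0,0],[0,0,0,0]])

```text
time: 11.03
tcp_pos: [0.4572, 0.0045, 0.0665]
tcp_rot: [3.136, 0.001, 1.61]
contact_force: [0.2, 0.2, 10.8]
width: 0.173
```

Run:
```python
from h import *
s=r.state();print(s["time"],s["tcp_pos"],np.degrees(s["tcp_rot"]),s["contact_force"],s["torque"],s["joint_positions"][5])
cv2.imwrite("pics/w5.png",imaging.grab_frame("wrist")[:,:,::-1])
```

```text
11.0333 [0.45724912 0.00454272 0.06654982] [1.79660436e+02 6.27284338e-02 9.22462721e+01] [ 0.20339918  0.2252692  10.77803954] [0.09393288 0.20517413 0.01239803] -0.21921544437713658
```

View pics/w5.png

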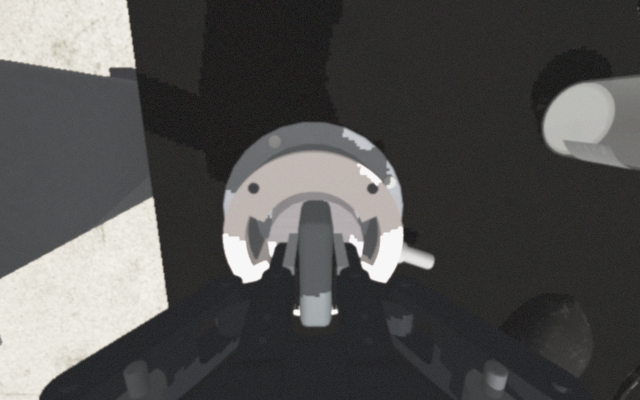

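The bar is now at 92°, an exact 90° turn, with both gaps showing empty at left (257,240) and right (372,240). I'll let the cap rise.

Request:
apply_moves(moves=[[0,0,0.2,0],[0,0,0.4,0],[0,0,0.6,0],[0,0,0.7,0],[0,0,0.8,0],[0,0,0.8,0],[0,0,0.8,0]])

```text
time: 11.67
tcp_pos: [0.4572, 0.0045, 0.074]
tcp_rot: [3.135, 0.001, 1.61]
contact_force: [2.1, 0.4, 7.6]
width: 0.178
```

Request:
apply_moves(moves=[[0,0,0.1,0],[0,0,0.2,0],[0,0,0.25,0],[0,0,0.25,0],[0,0,0.25,0]])

```text
time: 12.08
tcp_pos: [0.457, 0.0045, 0.0743]
tcp_rot: [3.135, 0.001, 1.61]
contact_force: [8.9, -0.7, -11.5]
width: 0.176
```

The cap is held in the pockets: with a 2.5 mm lift commanded it rose only 0.3 mm, at 11.5 N of pull. I'll unload, then let go.

Request:
apply_moves(moves=[[0,0,-0.15,0],[0,0,-0.2,0],[0,0,-0.2,0]])

```text
time: 12.33
tcp_pos: [0.4571, 0.0045, 0.0742]
tcp_rot: [3.136, 0.001, 1.61]
contact_force: [3.4, -0.1, 3.8]
width: 0.175
```

Request:
apply_moves(moves=[[0,0,0,0],[0,0,0,0],[0,0,0,0],[0,0,0,0],[0,0,0,0],[0,0,0,0]], claw=5)

```text
time: 12.83
tcp_pos: [0.4537, 0.0051, 0.0724]
tcp_rot: [-3.141, -0.0, 1.61]
contact_force: [-0.8, 0.0, 0.3]
width: 0.587
```

Request:
apply_moves(moves=[[0,0,0.5,0],[0,0,1.5,0],[0,0,3,0],[0,0,5,0],[0,0,7,0],[0,0,9,0],[0,0,11,0],[0,0,12,0],[0,0,12,0],[0,0,12,0]])

```text
time: 13.67
tcp_pos: [0.4546, 0.0049, 0.1934]
tcp_rot: [3.14, 0.0, 1.61]
contact_force: [0.2, 0.4, -1.0]
width: 0.589
```

Run:
```python
from h import *
import pickle
s=r.state();print(s["time"],s["tcp_pos"],np.degrees(s["tcp_rot"]),s["contact_force"],s["width"])
p=imaging.camera_params("wrist")
cv2.imwrite("pics/w6.png",imaging.grab_frame("wrist")[:,:,::-1]); pickle.dump(p,open("w6.pkl","wb"))
cv2.imwrite("pics/s6.png",imaging.grab_frame("side")[:,:,::-1])
```

```text
13.6667 [0.45457264 0.00490833 0.19336213] [1.79910437e+02 2.25864549e-02 9.22536097e+01] [ 0.24918234  0.37855325 -0.99849437] 0.5891981753804583
```

View pics/w6.png

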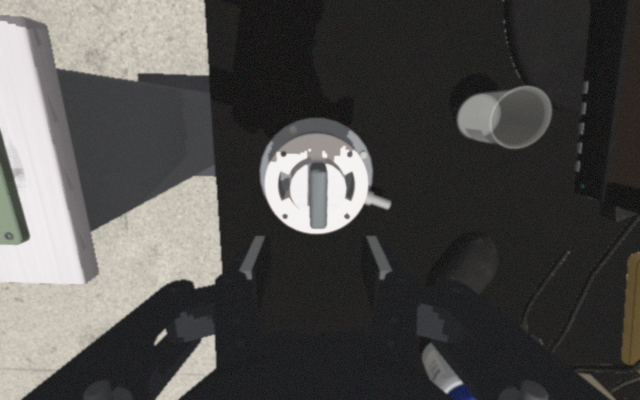

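View pics/s6.png

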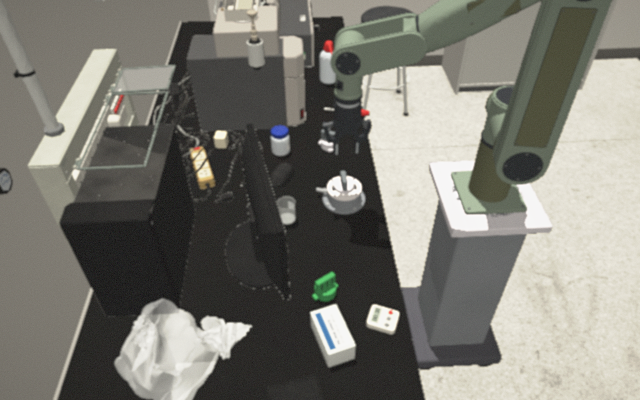

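The wrist view shows the cap in the ring with its bar at (318,196), across the open gaps at (285,185) and (350,187). One last numeric check of its height and angle before handing in.

Run:
```python
from h import *
import pickle
p=pickle.load(open("w6.pkl","rb")); im=cv2.imread("pics/w6.png")
K=6;x0,y0=295,155;a=im[y0:235,x0:342].astype(np.float32)
f=cv2.resize(a,None,fx=K,fy=K,interpolation=cv2.INTER_LINEAR); v=f.max(2)
m=((v<205)&(v>70)).astype(np.uint8)*255; m=cv2.morphologyEx(m,cv2.MORPH_OPEN,np.ones((25,25)))
cs,_=cv2.findContours(m,cv2.RETR_EXTERNAL,cv2.CHAIN_APPROX_NONE)
for x in cs:
  if cv2.contourArea(x)>5000:
    q=x.reshape(-1,2)/K+[x0,y0]-.5+.5/K
    print(cv2.boundingRect(x),cv2.minAreaRect((castm(p,q,.096)*1000).astype(np.float32)))
for z in (.088,.096,.104):
  print(z,proj(p,[[.4555,.0045+d,z] for d in(-.028,.028)]).round(1).tolist())
cv2.imwrite("pics/z6.png",cv2.resize(im[110:250,240:390],None,fx=4,fy=4,interpolation=cv2.INTER_CUBIC))
```

```text
(73, 82, 126, 363) ((456.9574890136719, 4.4924163818359375), (17.781496047973633, 54.632564544677734), 2.178846836090088)
(0, 0, 236, 100) ((452.7147521972656, 37.94902038574219), (34.465599060058594, 12.104599952697754), 12.3721342086792)
0.088 [[314.1, 225.7], [316.6, 165.6]]
0.096 [[314.1, 229.2], [316.7, 167.4]]
0.104 [[314.1, 233.0], [316.8, 169.3]]
```

View pics/z6.png

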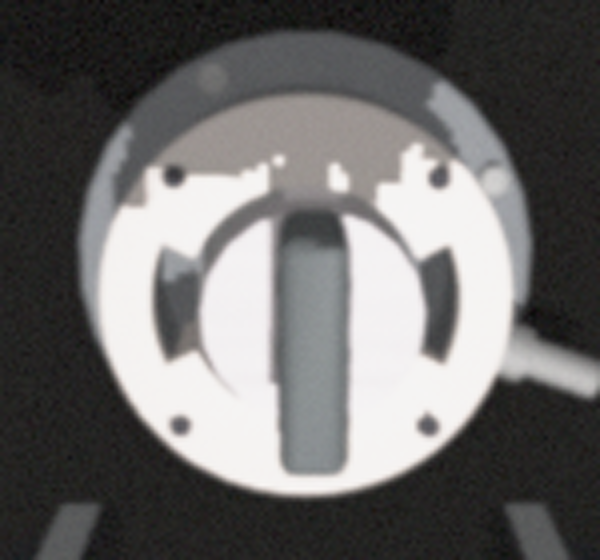

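The bar's lower end is at row 228. That fits z = 0.096 (predicted 229.2; unlocked would be 233), and the bar angle is 92.2°. The cap is locked, so I'm handing in.

Run:
```python
from plant import r
print(r.finish_job())
```

```text
the job is handed in; nothing more can be done
None
```

The two-lug cap is locked in the housing and released, and I handed the job in at about 14 s. I gripped it by its bar and lowered it through the gaps (about +2.5°). I then pushed it to about 22 mm, turned it 90° clockwise, let it rise to about 30 mm and let go.

**Last checks:**
- **Pull test:** with the cap still gripped, I commanded a 2.5 mm lift. It rose only 0.3 mm, with 11.5 N of downward pull on the gripper.
- **After release:** the bar top shows at about 96 mm, the locked height. It stands at 92°, a quarter turn from the gaps, with both gaps empty and the gripper clear.
- **Other objects:** the beaker, jar and green cap look untouched in the last side view. The gripper hides most of the three-lug cap there, so I did not recheck it closely, but the arm's moves did not go near it.

No check failed. The closest to a disagreement was the ring centre, where the top and wrist views differed by about 1 mm, within the calibration. While closing, the fingertips lightly touched the cap's drum (5.5 N).

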